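# Hang up the ring key and hold a specimen block square in the plate corner

### The job

Clear the squaring plate by hanging the red-handled ring key by its eye on the slanted yellow peg of the blue stand, and let go of it so that it dangles there. Then bring the square metal specimen block onto the plate and press it fully home into the corner, flat on the plate and touching both brass fences at once; finish while still holding it pressed there with the gripper. Leave the stain bottle, the sample jar and the slide box where they are.

Things in the scene. Friction and masses are not known exactly. Their poses are not given: they have to be found in the camera images.
- key_mid (a point): Centre of the handle of the loose ring key (60 g, balances within 30 mm of this point towards the ring). It starts lying flat on the plate. The handle is a red plastic bar 70 mm long (x), 16 mm wide (y), 14 mm high (z, up while it lies flat); its underside is 7 mm below this point. x points along the key from the handle to the steel ring at its end.
- key_eye (a point): Centre of the eye (the open middle) of the key's steel ring: 62 mm from key_mid along the key's x, 3.5 mm above the key's underside. The ring is a round bar 7 mm thick, 41 mm over the outside, with a clear round hole of 27 mm. Same axes as key_mid; z is the axis of the hole.
- peg_tip (a point): Free upper end of the yellow steel peg of the fixed blue stand, 195 mm above the table. The peg is a straight round bar 8 mm thick with a plain rounded end. Axes: x level, from the tip towards the stand's column; z up. From the tip the peg runs down at 45 degrees towards +x and meets the column 50 mm further in x and 50 mm lower. A key let go with the peg through its eye swings down and dangles.
- peg_mid (a point): Middle of the same peg, half-way between tip and column: 25 mm in x and 25 mm below the tip. Same axes.
- corner (a point): Inner corner of the squaring plate, where both fences' inner faces meet the plate's upper surface, 12 mm above the table. The plate is fixed, dark smooth steel (the block slides on it easily), 200 mm (x) by 170 mm (y). x points from the plate's middle to the far fence, y to the side fence, z up: the free area lies at negative x (188 mm) and negative y (158 mm) of this point.
- fence_far: The brass fence along the plate's +x edge, fixed, 12 mm thick, 20 mm high, 158 mm long along y, from the corner. Its inner face is the plane x = 0 of the corner. Origin: centre of its underside. Same axes as corner.
- fence_side: The brass fence along the plate's +y edge, fixed, 12 mm thick, 20 mm high, reaching 98 mm from the corner towards -x. Its inner face is the plane y = 0 of the corner. Origin: centre of its underside. Same axes as corner.
- block_knob (a point): Centre of the grip knob of the loose specimen block (about 0.2 kg): an aluminium slab 56 by 56 mm, 22 mm high, with a black square knob 24 by 24 mm, 28 mm high, in the middle of its top, sides parallel to the slab's (x and y here; z up). This point is 36 mm above the block's underside. It starts standing on the table. Which way round it goes in the corner does not matter.
- key: The loose ring key as a whole. Origin: 7 mm below key_mid, on the handle's underside; same axes.
- block: The loose specimen block as a whole. Origin: centre of its underside; same axes as block_knob.
- stand: The fixed blue peg stand. Column 18 mm thick in x, 30 mm wide in y, its face 50 mm in x from the peg's tip, its top 30 mm lower than the tip; base 120 by 100 mm, 12 mm thick. Origin: centre of the base's underside; the peg's tip is 28 mm from it towards -x. Same axes as peg_tip.
- stain_bottle: Bystander: small amber bottle with a black cap, 36 mm across, 75 mm high, loose. Origin: centre of its underside, z up.
- sample_jar: Bystander: clear jar with a white cap, 50 mm across, 60 mm high, loose. Origin: centre of its underside, z up.
- slide_box: Bystander: black open box full of upright glass slides, 90 mm (x) by 150 mm (y), 30 mm high, loose. Origin: centre of its underside.

How it is judged (in metres and radians):
On the way:
1. the ring key hangs by its eye on the peg, let go, handle down (distance between key_eye and peg_mid below 0.048 m and angle between key's own x axis and vertical below 0.75 rad and height (world z) of key_eye above 0.11 m and contact force between key and stand above 0.1 N and contact force between each of the arm, the fingers and key below 0.05 N), for 0.2 s.
At the end, for the whole second after the job is handed in: Block flat on the plate, within 0.07 rad of upright and of square, within 3 mm of home, at rest, over 1 N on each fence, fingers on it with over 1 N; key hanging untouched on the peg: eye within 48 mm of peg middle and above 0.11 m, handle down within 0.75 rad (all of step 1 and contact force between block and fence_far above 1 N and contact force between block and fence_side above 1 N and contact force between the fingers and block above 1 N and x of block_knob in the frame of corner between -0.031 and -0.025 m and y of block_knob in the frame of corner between -0.031 and -0.025 m and z of block_knob in the frame of corner between 0.033 and 0.039 m and angle between block's own z axis and vertical below 0.07 rad and (angle between the x axis of block and the x axis of corner, either way round below 0.07 rad or angle between the x axis of block and the y axis of corner, either way round below 0.07 rad) and linear speed of block below 0.01 m/s); the arm keeps its last pose, push and grip.
It fails at once if the stain bottle is pushed or tipped (distance of stain_bottle from where it was at the start of the episode above 0.02 m or angle between stain_bottle's own z axis and vertical above 0.5 rad).
It fails at once if the sample jar is pushed or tipped (distance of sample_jar from where it was at the start of the episode above 0.02 m or angle between sample_jar's own z axis and vertical above 0.5 rad).
It fails at once if the slide box is pushed (distance of slide_box from where it was at the start of the episode above 0.02 m).
It also fails if it takes over 61 s, if anything falls off the work surface, if the arm or the gripper's body presses on something with over 40 N, if the wrist force passes 120 N, or if a joint passes its speed limit or range.

### The arm

A 7-joint arm with a two-finger parallel gripper is mounted at the origin on the work surface. World frame = base frame: x ahead of the robot, y to its left, z up, the work surface at z = 0. Lengths are in m, angles in degrees, forces in N, time in s.
With the tool pointing down it reaches from about 0.35 to 0.9 m from the base axis. Payload 19.9 kg.
Tool frame: the origin (TCP) lies between the finger pads; the fingertips stand 17 mm ahead of it and the grasp point (between the pads) lies 2 mm behind it; z points along the fingers, y is the line along which they close (so a half turn about z gives the same grasp; the last joint's range is limited). The gripper opens to 85 mm and grips with 20 to 120 N. Pads are 22 mm wide; open, the fingers measure 114 mm over their backs; the gripper's body (76 mm by 85 mm) begins 54 mm behind the grasp point. The pads swing forward as they close: fully open they stand 13 mm farther back than shut.
Start: joints at [71.82, 23.915, -0.59, 92.452, 0.269, 63.638, -3.037], TCP at [0.17, -0.601, 0.248] pointing down, gripper open.
Joint ranges: [-161.28, 161.28], [-22.2, 115.67], [-73.04, 71.86], [3.21, 147.25], [-68.34, 248.33], [10.77, 114.83], [-161.83, 161.83]. Speed limits (degrees/s): [108.29, 108.29, 136.94, 136.94, 172.46, 172.46, 172.46].

### API

Orientations are given as [roll, pitch, yaw] about the fixed x, y, z axes, in that order (R = Rz(yaw) Ry(pitch) Rx(roll)).
In Python, from cell import env gives the robot as it stands.
- The arm moves only by the shell command python3 -m handwheel 'ROWS' [FORCE]. ROWS is JSON, a list of rows, each a list of 7 numbers: the shift along the tool's x, y, z in units of 0.04 m (1.0 is 0.04 m), then the turn, a rotation vector about the tool's x, y, z in units of 90 degrees (1.0 is 90 degrees), then the opening in per cent of the stroke, from 0 (shut) to 100 (fully open). A call has 1 to 8 rows; each row shifts and turns the commanded pose from where the row before left it, along the tool's axes as they then stand; what a row does not reach is not made up. A row lasts 1/10 s, in which the tool goes at most 50 mm and 8.59 degrees, less where a joint would pass 70% of its speed; a pose out of reach is approached as far as the arm can. A call with a number of a shift or a turn outside -1 to 1 is refused whole. A call with a gripper value outside its range is refused whole. The fingers move at their own pace and stop on an object; FORCE is the grip in N (left out, the last holds). Time passes only in rows, so rows that do not move let the fingers close. It gives the time, the measured TCP pose, the force, the opening and the grip force at its end, in the units of the state.
- env.get_state(): the state, without advancing time (a new reading comes with each control period).
- env.capture(name): name is "side" or "top"; returns a dict with "color" (400x640x3 uint8, red, green, blue), "fovy" (degrees; the focal length in pixels is half the picture's height over the tangent of half this angle, whatever the lens; pixels are square), "cx", "cy" (the principal point, pixels), "world_to_cam" (4x4, takes a point from world to camera coordinates). Camera axes: x right, y down, z forward; pixel columns grow to the right and rows downward; lengths in m; the calibration is good to about 2 mm. A picture is of the moment at which its call begins. There is no depth.
- env.job_done(): hands the job in; it is judged then, once.
Trained networks look in the newest picture that a camera, given by its name, has taken for a name from the list of things; names that differ only in an ending like _2 or _b are one class to them, and where a whole thing is asked for, a point or a joint stands for the part that bears it (a point fixed in the world has none). Each returns a list of dicts, best first, with "score" (0 to 1); they miss things now and then, are a little off and sometimes report something else, mostly with a low value. They report only what shows in the picture. A call takes as long as a camera call.
- env.masks_of(thing, camera): "region" (400x640 bool, what is visible of it) and "rect" ([left, top, width, height] in pixels, round what is visible of it).
The state is a dict: "time_s": time; "joint_positions": joint angles; "joint_vel": joint speeds; "joint_torque": joint torques, N m; "tcp_pos": TCP position; "ee_rot": TCP orientation; "contact_force": force on the tool from outside, world axes, zero at the start; "moment": the same for the moment, N m; "width": opening from 0.0 (shut) to 1.0 (fully open); "finger_force": force on a finger pad.
Only numpy, scipy, OpenCV 4.12 (cv2) and the standard library are available. Lean on these libraries where they do the work, as an engineer would, in place of code of your own. Each camera call takes 0.05 s, during which the arm holds its last target. There are 200 camera calls.

## Working session

There is one attempt and no reset: what is moved stays moved. The work goes in short steps, Python scripts to look and compute and a shell command to move; the robot and the scene stay as the last step left them, time stands still between calls to the robot, and variables do not carry over. Pictures are saved under pics/ and viewed, at most 10 in all, crops included, and the job is handed in when it is done.

```bash
mkdir -p pics && ls
cat > h.py <<'E'
import numpy as np, cv2
from cell import env
def cam(c):
    f=200/np.tan(np.radians(c["fovy"])/2); return f,c["cx"],c["cy"],np.array(c["world_to_cam"])
def proj(c,p):
    f,cx,cy,T=cam(c); q=T[:3,:3]@np.array(p,float)+T[:3,3]; return np.array([cx+f*q[0]/q[2],cy+f*q[1]/q[2]])
def ray(c,uv):
    f,cx,cy,T=cam(c); d=np.array([(uv[0]-cx)/f,(uv[1]-cy)/f,1]); R=T[:3,:3]; return -R.T@T[:3,3], R.T@d
def atz(c,uv,z):
    o,d=ray(c,uv); return o+d*(z-o[2])/d[2]
def save(c,n): cv2.imwrite("pics/"+n,cv2.cvtColor(c["color"],cv2.COLOR_RGB2BGR))
E
python3 - <<'E'
from h import *
np.set_printoptions(precision=3,suppress=True)
ims=[]
for n in("top","side"):
    c=env.capture(n); ims.append(c["color"]); save(c,n+"0.png")
    o,d=ray(c,(c["cx"],c["cy"])); print(n,c["fovy"],c["cx"],c["cy"],o,d)
    for t in["key","key_mid","key_eye","peg_tip","peg_mid","corner","fence_far","fence_side","block_knob","block","stand","stain_bottle","sample_jar","slide_box"]:
        try:
            r=env.masks_of(t,n)
            for m in r[:2]:
                ys,xs=np.nonzero(m["region"]); print(n,t,round(m["score"],2),m["rect"],xs.mean().round(1),ys.mean().round(1),len(xs))
        except Exception as e: print(t,e)
print({k:np.round(v,3) for k,v in env.get_state().items()})
E
```

```text
pics
top 51.32807598788824 313.03804566820986 195.98318039283052 [0.427 0.018 1.068] [ 0.207  0.001 -0.978]
top key 0.81 [304.0, 213.2, 30.6, 42.4] 319.2 234.5 299
top key 0.43 [195.5, 231.1, 25.3, 27.3] 206.6 243.8 533
top key_mid 0.81 [306.6, 214.3, 22.9, 40.1] 316.9 237.2 214
top key_eye 0.74 [304.4, 211.5, 31.9, 44.4] 319.4 233.7 296
top key_eye 0.45 [427.0, 208.0, 51.0, 49.6] 450.0 232.4 2233
top peg_tip 0.78 [426.1, 206.7, 50.2, 49.2] 449.5 232.5 1987
top peg_mid 0.62 [427.3, 207.5, 49.2, 52.3] 449.7 232.7 2087
top fence_far 0.42 [427.9, 209.2, 48.4, 49.2] 449.4 232.6 2046
top fence_side 0.76 [291.4, 179.3, 22.4, 43.1] 304.5 199.8 245
top block_knob 0.77 [193.9, 228.8, 28.2, 30.0] 206.3 243.5 549
top block 0.82 [195.0, 229.1, 26.1, 29.3] 207.2 243.3 544
top block 0.74 [419.8, 146.5, 19.9, 24.0] 429.3 161.2 402
top stand 0.64 [425.0, 205.2, 52.8, 56.7] 449.5 231.9 2024
top stand 0.5 [197.2, 230.2, 22.6, 27.5] 206.6 243.6 512
top stain_bottle 0.71 [185.0, 151.1, 17.9, 21.5] 193.6 160.4 208
top sample_jar 0.79 [418.5, 147.5, 20.5, 23.7] 429.5 161.0 380
top sample_jar 0.45 [316.5, 
[... 953 characters left out ...]
 0.43 [345.6, 139.7, 39.8, 60.4] 364.0 179.1 975
side sample_jar 0.5 [301.5, 170.5, 19.9, 19.6] 310.1 180.0 282
side slide_box 0.57 [243.8, 210.1, 56.3, 43.9] 270.5 232.1 1462
{'time_s': np.float64(1.5), 'joint_positions': array([71.819, 23.918, -0.589, 92.454,  0.27 , 63.639, -3.037]), 'joint_vel': array([ 0.086,  0.037,  0.062,  0.015, -0.023,  0.054,  0.004]), 'joint_torque': array([  0.   , -86.421,   0.678, -43.521,   0.019,   0.002,   0.   ]), 'tcp_pos': array([ 0.17 , -0.601,  0.248]), 'ee_rot': array([-179.991,    0.004,   15.803]), 'contact_force': array([ 0.126, -0.354,  0.355]), 'moment': array([ 0.018, -0.009, -0.051]), 'finger_force': np.float64(0.0), 'width': np.float64(1.001)}
```

Run:
```python
import cv2
a=cv2.imread("pics/top0.png")[120:275,175:495]; cv2.imwrite("pics/top0c.png",cv2.resize(a,None,fx=2.5,fy=2.5,interpolation=cv2.INTER_CUBIC))
a=cv2.imread("pics/side0.png")[130:365,205:405]; cv2.imwrite("pics/side0c.png",cv2.resize(a,None,fx=2.5,fy=2.5,interpolation=cv2.INTER_CUBIC))
```

```text
(no output)
```

View pics/top0c.png

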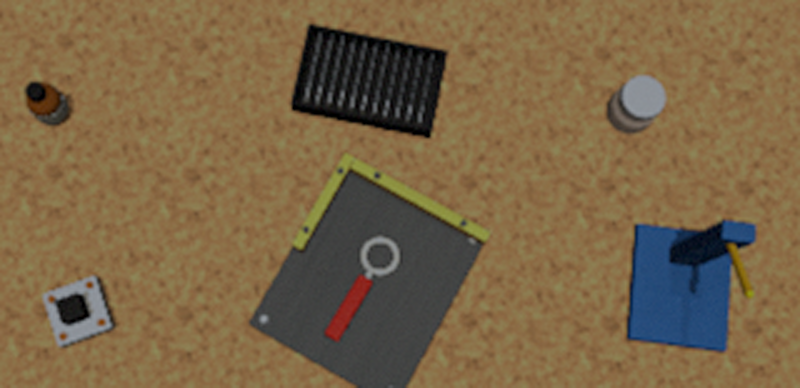

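View pics/side0c.png

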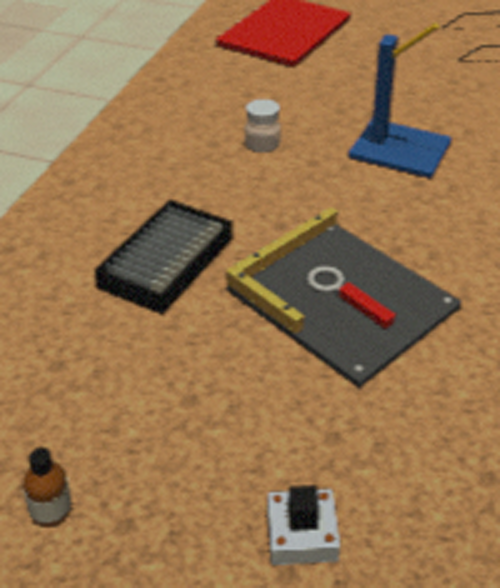

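```bash
cat >> h.py <<'E'
from scipy.optimize import minimize
S=6
def bx(x0,x1,y0,y1,z0,z1): return np.array([[x,y,z] for x in(x0,x1) for y in(y0,y1) for z in(z0,z1)],float)/1000
MODEL={"fence":[bx(0,12,-158,12,12-12,20),bx(-98,12,0,12,0,20)],   # corner frame, z set below
 "stand":[bx(-60,60,-50,50,0,12),bx(22,40,-15,15,0,165)],
 "block":[bx(-28,28,-28,28,0,22),bx(-12,12,-12,12,22,50)],
 "key":[bx(-35,35,-8,8,0,14)],
 "peg":[bx(-28,22,-4,4,0,1)]}
Z={"fence":.012,"stand":0,"block":0,"key":.012}
def world(P,p,z):
    c,s=np.cos(p[2]),np.sin(p[2]); return np.c_[P[:,0]*c-P[:,1]*s+p[0],P[:,0]*s+P[:,1]*c+p[1],P[:,2]+z]
def render(c,parts,p,z,roi):
    m=np.zeros(((roi[3]-roi[1])*S,(roi[2]-roi[0])*S),np.uint8)
    for P in parts:
        q=np.array([proj(c,w) for w in world(P,p,z)])-roi[:2]
        cv2.fillConvexPoly(m,cv2.convexHull(np.round((q+.5)*S).astype(np.int32)),255)
    return cv2.resize(m,None,fx=1/S,fy=1/S,interpolation=cv2.INTER_AREA)/255.
def colmask(name,c):
    h,s,v=[x.astype(int) for x in cv2.split(cv2.cvtColor(c["color"],cv2.COLOR_RGB2HSV))]
    if name=="fence": return (h>=22)&(h<40)&(s>90)
    if name=="stand": return (h>95)&(h<130)&(s>90)
    if name=="block": return (s<95)
    if name=="key": return ((h<6)|(h>174))&(s>140)
def target(name,c,roi):
    m=colmask(name,c)[roi[1]:roi[3],roi[0]:roi[2]].astype(np.uint8)
    n,l,st,_=cv2.connectedComponentsWithStats(m)
    m=np.isin(l,[i for i in range(1,n) if st[i,4]>=15]).astype(np.uint8)
    if name=="block":
        cs,_=cv2.findContours(m,cv2.RETR_EXTERNAL,cv2.CHAIN_APPROX_NONE); cv2.drawContours(m,cs,-1,1,-1)
    return m.astype(float)
def fit(name,views,p0,z=None):
    """views: [(cap,roi)], returns pose (x,y,yaw) and IoU per view"""
    z=Z[name] if z is None else z
    T=[target(name,c,r) for c,r in views]
    def ious(p): 
        R=[render(c,MODEL[name],p,z,r) for c,r in views]
        return [np.minimum(a,b).sum()/np.maximum(a,b).sum() for a,b in zip(R,T)]
    f=lambda p:-sum(ious(p))
    best=None
    for dy in(-.15,0,.15):
        r=minimize(f,p0,method="Nelder-Mead",options=dict(initial_simplex=np.array([p0]*4)+np.vstack([[0,0,dy],np.diag([.02,.02,.2])]),xatol=1e-4,fatol=1e-4))
        r=minimize(f,r.x,method="Nelder-Mead",options=dict(initial_simplex=np.array([r.x]*4)+np.vstack([[0,0,0],np.diag([.006,.006,.08])]),xatol=1e-4,fatol=1e-4))
        if best is None or r.fun<best.fun: best=r
    return best.x,ious(best.x)
E
python3 - <<'E'
from h import *
np.set_printoptions(precision=4,suppress=True)
t,s=env.capture("top"),env.capture("side")
import pickle; pickle.dump((t,s),open("cap0.pkl","wb"))
j={"fence":((285,175,375,220),(290,205,345,268),(175+351/2.5,120+170/2.5),-.5),
"stand":((420,200,482,265),(342,140,390,205),(175+680/2.5,120+285/2.5),0),
"block":((188,225,225,262),(308,320,345,360),(206.6,243.5),.3),
"key":((300,210,340,262),(325,232,368,265),(316.9,243),-.53)}
out={}
for n,(rt,rs,uv,yaw) in j.items():
    g=atz(t,uv,Z[n]); p0=np.array([g[0],g[1],yaw])
    p,i=fit(n,[(t,rt),(s,rs)],p0); out[n]=p
    pt,it=fit(n,[(t,rt)],p0); ps,is_=fit(n,[(s,rs)],p0)
    print(n,p,np.degrees(p[2]),i,"top",pt,it,"side",ps,is_)
pickle.dump(out,open("pose.pkl","wb"))
# overlay
for nm,c,o,k in(("top",t,(175,120,495,275),2.5),("side",s,(205,130,405,365),2.5)):
    im=cv2.resize(cv2.cvtColor(c["color"],cv2.COLOR_RGB2BGR)[o[1]:o[3],o[0]:o[2]],None,fx=k,fy=k,interpolation=cv2.INTER_CUBIC)
    q=lambda w:tuple(int(v) for v in ((proj(c,w)-o[:2]+.5)*k))
    for n in j:
        for P in MODEL[n]: 
            h=cv2.convexHull(np.array([q(w) for w in world(P,out[n],Z[n])],np.int32)); cv2.polylines(im,[h],True,(0,255,0),1)
    st=world(np.array([[-.028,0,.195],[.022,0,.145]]),out["stand"],0); cv2.line(im,q(st[0]),q(st[1]),(255,0,255),1)
    e=world(np.array([[.062,0,.0035]]),out["key"],.012)[0]; cv2.circle(im,q(e),2,(255,0,255),-1)
    cv2.imwrite(f"pics/ov_{nm}.png",im)
a=cv2.imread("pics/ov_top.png");b=cv2.imread("pics/ov_side.png")
E
```

```text
fence [ 0.673   0.017  -0.4849] -27.783137041835033 [np.float64(0.8410138666505544), np.float64(0.4400567118192586)] top [ 0.6729  0.0171 -0.4879] [np.float64(0.841416497531126)] side [ 0.6737  0.0063 -0.5051] [np.float64(0.45209083790133126)]
stand [ 0.56   -0.3245 -0.0595] -3.411344427984083 [np.float64(0.9158523898692997), np.float64(0.7936505908655381)] top [ 0.5603 -0.3239 -0.0699] [np.float64(0.9179307942230066)] side [ 0.5581 -0.3224  0.0184] [np.float64(0.8047270485468927)]
block [0.5193 0.2883 0.3784] 21.678325362062917 [np.float64(0.946098773929297), np.float64(0.9467410949188992)] top [0.5203 0.2882 0.3881] [np.float64(0.9578720745439484)] side [0.5186 0.2885 0.3771] [np.float64(0.9550247313505428)]
key [ 0.5288  0.0144 -0.5147] -29.48741578874547 [np.float64(0.8999999999999999), np.float64(0.8508345534407027)] top [ 0.5296  0.0139 -0.5098] [np.float64(0.9056012219386216)] side [ 0.5288  0.0151 -0.5528] [np.float64(0.8552817731667058)]
```

View pics/ov_top.png

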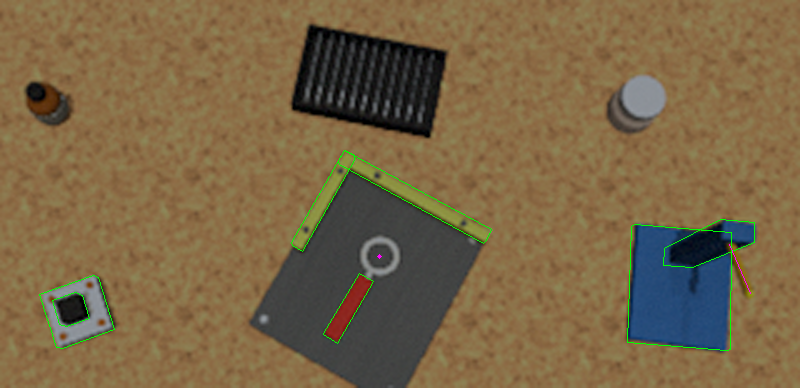

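View pics/ov_side.png

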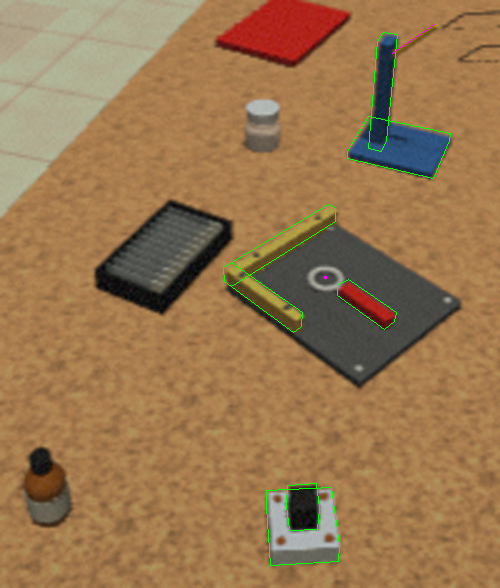

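```bash
cat >> h.py <<'E'
from scipy.spatial.transform import Rotation as Ro
def st():
    s=env.get_state(); return s,np.array(s["tcp_pos"]),Ro.from_euler("xyz",s["ee_rot"],degrees=True)
def delta(p,R,p0=None,R0=None):
    """total shift (tool axes, units of 40 mm) and turn (units of 90 deg), now -> target"""
    s,a,b=st(); a=a if p0 is None else np.array(p0); b=b if R0 is None else R0
    print("t",s["time_s"],"shift",np.round(b.inv().apply(np.array(p)-a)/.04,3),"turn",np.round((b.inv()*R).as_rotvec(degrees=True)/90,4),"q",np.round(s["joint_positions"],1))
def down(yaw): return Ro.from_euler("xyz",[180,0,yaw],degrees=True)
E
python3 -m handwheel '[[0,0,0,0,0,0.084,100],[0,0,0,0,0,0.084,100],[0,0,0,0,0,0.084,100],[0,0,0,0,0,0.084,100],[0,0,0,0,0,0.084,100],[0,0,0,0,0,0.084,100]]' 60
python3 - <<'E'
from h import *
delta([.5157,.0218,.15],down(-29.5))
E
```

```text
time_s: 2.2
tcp_pos: [0.1702, -0.6013, 0.2483]
ee_rot: [-180.0, 0.0, -29.9]
contact_force: [0.5, -0.2, -0.1]
width: 0.999
finger_force: 0.0
t 2.2 shift [ -0.267 -17.81    2.458] turn [-0.      0.0001 -0.0041] q [ 65.2  24.    8.2  92.7  -3.7  63.6 -45.5]
```

```bash
python3 -m handwheel '[[0,-1,0,0,0,0,100],[0,-1,0,0,0,0,100],[0,-1,0,0,0,0,100],[0,-1,0,0,0,0,100],[0,-1,0,0,0,0,100],[0,-1,0,0,0,0,80],[0,-1,0,0,0,0,60],[0,-1,0,0,0,0,60]]' && python3 -m handwheel '[[0,-1,0,0,0,0,60],[0,-1,0.1,0,0,0,60],[0,-1,0.4,0,0,0,60],[0,-1,0.4,0,0,0,60],[0,-1,0.4,0,0,0,60],[0,-1,0.4,0,0,0,60],[0,-1,0.4,0,0,0,60],[0,-1,0.3,0,0,0,60]]'
python3 - <<'E'
from h import *
delta([.5157,.0218,.08],down(-29.5))
E
```

```text
time_s: 3.0
tcp_pos: [0.3287, -0.3216, 0.2485]
ee_rot: [180.0, -0.0, -29.6]
contact_force: [1.4, -0.5, 0.6]
width: 0.599
finger_force: 0.0
time_s: 3.8
tcp_pos: [0.4864, -0.0432, 0.1515]
ee_rot: [-180.0, 0.0, -29.6]
contact_force: [0.6, -0.6, 0.4]
width: 0.598
finger_force: 0.0
t 3.8 shift [-0.163 -1.774  1.789] turn [-0.      0.0001 -0.0008] q [  15.1   18.   -15.8  116.2    6.6   46.6 -124.2]
```

```bash
python3 -m handwheel '[[-0.06,-0.9,0.6,0,0,0,50],[-0.1,-0.87,0.6,0,0,0,50],[0,0,0.6,0,0,0,50],[0,0,0.5,0,0,0,50],[0,0,0.4,0,0,0,50],[0,0,0.25,0,0,0,50],[0,0,0,0,0,0,50]]'
python3 - <<'E'
from h import *
delta([.5157,.0218,.0325],down(-29.5))
E
```

```text
time_s: 4.5
tcp_pos: [0.5148, 0.0201, 0.0334]
ee_rot: [180.0, 0.1, -29.6]
contact_force: [-0.1, -0.2, -0.1]
width: 0.498
finger_force: 0.0
t 4.5 shift [-0.    -0.049  0.023] turn [ 0.0005  0.0009 -0.0006] q [   5.7   31.8  -13.8  115.6   13.    34.1 -136.5]
```

```bash
python3 -m handwheel '[[0,-0.05,0.03,0,0,0,50],[0,0,0,0,0,0,0],[0,0,0,0,0,0,0],[0,0,0,0,0,0,0],[0,0,0,0,0,0,0],[0,0,0,0,0,0,0]]' 70 && python3 -m handwheel '[[0,0,-0.3,0,0,0,0],[0,0,-1,0,0,0,0],[0,0,-1,0,0,0,0],[0,0,-1,0,0,0,0],[0,0,-1,0,0,0,0]]'
python3 - <<'E'
from h import *
c=env.capture("side"); t=env.capture("top"); s,p,R=st(); u=proj(c,p).astype(int);v=proj(t,p).astype(int)
f=lambda c,u:cv2.resize(cv2.cvtColor(c["color"],cv2.COLOR_RGB2BGR)[u[1]-60:u[1]+60,u[0]-60:u[0]+60],None,fx=3.3,fy=3.3)
cv2.imwrite("pics/lift.png",np.hstack([f(c,u),f(t,v)]))
print(u,v,s["tcp_pos"],s["width"],s["finger_force"],s["joint_positions"])
E
```

```text
time_s: 5.1
tcp_pos: [0.5168, 0.0219, 0.034]
ee_rot: [-180.0, -0.1, -29.6]
contact_force: [-1.7, -0.2, 9.6]
width: 0.16
finger_force: 68.6
time_s: 5.6
tcp_pos: [0.5159, 0.0219, 0.2078]
ee_rot: [-180.0, -0.0, -29.6]
contact_force: [0.6, 0.9, -0.6]
width: 0.161
finger_force: 68.7
[360 194] [310 238] [0.51833694 0.02207374 0.21096579] 0.16259952272827363 68.73786091804504 [   9.55274166   16.15231136  -18.06899092  109.52466567    6.14319345
   54.76292537 -130.91641956]
```

View pics/lift.png

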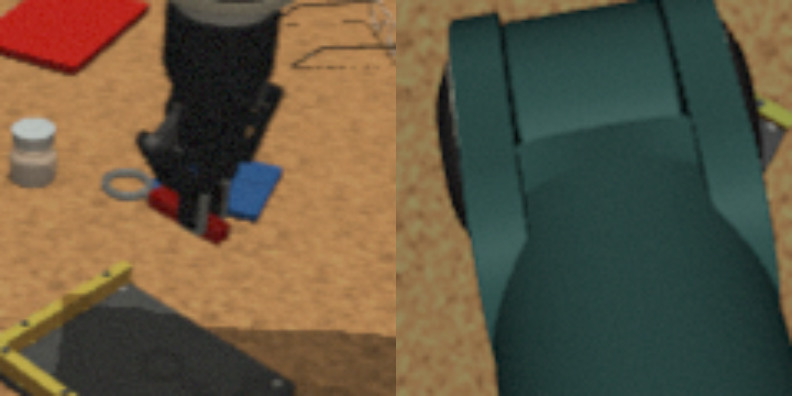

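```bash
python3 -m handwheel '[[0,0,-0.6,0,0,-0.072,0],[0,0,-0.6,0,0,-0.072,0],[0,0,0,0,0,-0.072,0],[0,0,0,0,0,-0.072,0]]'
python3 - <<'E'
from h import *
delta([.40,-.315,.26],down(-3.7))
E
```

```text
time_s: 6.1
tcp_pos: [0.5162, 0.0218, 0.2541]
ee_rot: [180.0, -0.1, -3.4]
contact_force: [0.3, -0.1, -0.9]
width: 0.158
finger_force: 68.7
t 6.1 shift [-2.405  8.576 -0.15 ] turn [ 0.0001 -0.0009  0.0036] q [  13.4   13.6  -22.2  106.8    5.9   60.6 -104.6]
```

```bash
python3 -m handwheel '[[-0.3,1,0,0,0,0,0],[-0.3,1,0,0,0,0,0],[-0.3,1,0,0,0,0,0],[-0.3,1,0,0,0,0,0],[-0.3,1,0,0,0,0,0],[-0.3,1,0,0,0,0,0],[-0.3,1,0,0,0,0,0],[-0.3,1,-0.15,0,0,0,0]]' && python3 -m handwheel '[[0,0.576,0,0,0.083,0,0],[0,0,0,0,0.083,0,0],[0,0,0,0,0.083,0,0],[0,0,0,0,0.083,0,0],[0,0,0,0,0.083,0,0],[0,0,0,0,0.083,0,0]]'
python3 - <<'E'
from h import *
R=down(-3.7)*Ro.from_euler("y",45,degrees=True)
x=np.array([np.cos(np.radians(-3.7)),np.sin(np.radians(-3.7)),0]); z=np.array([0,0,1])
tip=np.array([.5321,-.3228,.195]); pa=(x-z)/2**.5
e=np.array([.076,0,.0185])
pre=tip-.04*pa-R.apply(e); print(pre); delta(pre,R);
E
```

```text
time_s: 6.9
tcp_pos: [0.3988, -0.2926, 0.259]
ee_rot: [-180.0, 0.0, -3.6]
contact_force: [1.2, -0.1, -0.4]
width: 0.162
finger_force: 68.7
time_s: 7.5
tcp_pos: [0.3997, -0.3105, 0.2586]
ee_rot: [-179.1, -38.9, -3.6]
contact_force: [1.0, 0.8, -0.4]
width: 0.161
finger_force: 68.8
[ 0.43719237 -0.3166626   0.18262563]
t 7.5 shift [-0.459  0.126  2.07 ] turn [-0.0106  0.0673  0.0005] q [ 56.7   1.9  -7.  128.6 -55.5  33.9  -0.3]
```

```bash
python3 -m handwheel '[[0,0,0,-0.01,0.035,0,0],[0,0,0,0,0.032,0,0],[-0.23,0.06,0.5,0,0,0,0],[-0.23,0.06,0.5,0,0,0,0],[0,0,0.5,0,0,0,0],[0,0,0.5,0,0,0,0],[0,0,0,0,0,0,0]]'
python3 - <<'E'
from h import *
R=down(-3.7)*Ro.from_euler("y",45,degrees=True)
pre=np.array([0.4372,-.3167,.1826]); delta(pre,R)
s,p,Rn=st(); e=p+Rn.apply([.076,0,.0185])
c=env.capture("side"); t=env.capture("top")
tip=np.array([.5321,-.3228,.195])
ims=[]
for c in(c,t):
    u=proj(c,tip).astype(int)
    k=6; im=cv2.resize(cv2.cvtColor(c["color"],cv2.COLOR_RGB2BGR)[u[1]-33:u[1]+33,u[0]-33:u[0]+33],None,fx=k,fy=k,interpolation=cv2.INTER_CUBIC)
    for w,col in((e,(255,0,255)),(tip,(0,255,0)),(p+Rn.apply([.014,0,.015]),(255,255,0))):
        cv2.circle(im,tuple(int(a) for a in (proj(c,w)-u+33.5)*k),3,col,-1)
    ims.append(im)
cv2.imwrite("pics/pre.png",np.hstack(ims)); print(e)
E
```

```text
time_s: 8.2
tcp_pos: [0.4352, -0.3151, 0.1945]
ee_rot: [-179.6, -42.1, -3.7]
contact_force: [-0.0, 0.2, -0.4]
width: 0.158
finger_force: 68.8
t 8.2 shift [-0.159  0.04   0.255] turn [-0.0046  0.032  -0.0004] q [ 88.3  16.  -45.2 129.6 -67.4  18.1  15.4]
[ 0.50381172 -0.3193961   0.23170938]
```

View pics/pre.png

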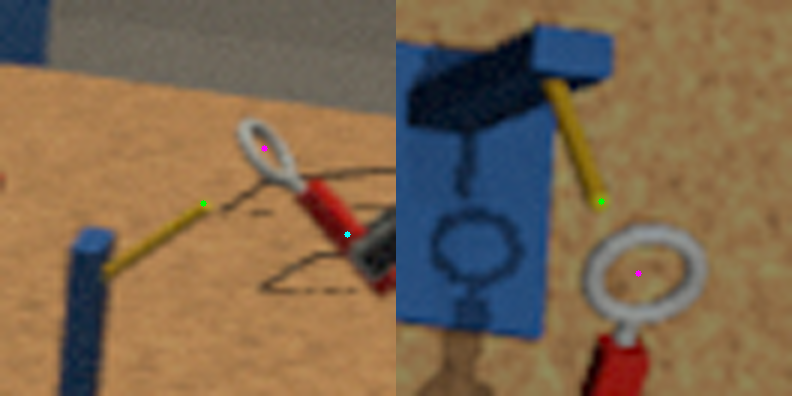

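```bash
python3 - <<'E'
from h import *
x=np.array([np.cos(np.radians(-3.7)),np.sin(np.radians(-3.7)),0]); pa=(x-[0,0,1])/2**.5
tip=np.array([.5321,-.3228,.195]); s,p,R=st()
R2=R*Ro.from_rotvec([0,-.03*np.pi/2,0])
for d in(-.01,.01,.035,.04):
    delta(tip+d*pa-R2.apply([.076,0.001,.0185]),R2)
E
python3 -m handwheel '[[-0.1,0,0.1,0,-0.01,0,0],[-0.1,0,0.2,0,-0.01,0,0],[-0.05,0,0.2,0,-0.01,0,0]]'
python3 - <<'E'
from h import *
s,p,R=st();print(np.round(s["joint_positions"],1))
E
```

```text
t 8.3 shift [-0.074  0.004  0.848] turn [ 0.   -0.03  0.  ] q [ 88.   15.7 -44.8 129.6 -67.4  18.4  15.4]
t 8.3 shift [-0.049  0.007  1.347] turn [ 0.   -0.03  0.  ] q [ 88.   15.7 -44.8 129.6 -67.4  18.4  15.4]
t 8.3 shift [-0.017  0.01   1.972] turn [ 0.   -0.03  0.  ] q [ 88.   15.7 -44.8 129.6 -67.4  18.4  15.4]
t 8.3 shift [-0.011  0.011  2.096] turn [ 0.   -0.03  0.  ] q [ 88.   15.7 -44.8 129.6 -67.4  18.4  15.4]
time_s: 8.6
tcp_pos: [0.4401, -0.3161, 0.1736]
ee_rot: [-179.9, -39.3, -3.5]
contact_force: [-0.1, -0.1, -1.3]
width: 0.16
finger_force: 68.8
[ 82.5  17.9 -41.2 128.8 -62.5  15.5  10.3]
```

```bash
cat >> h.py <<'E'
def peg(tilt,ds,dy=.001):
    x=np.array([np.cos(np.radians(-3.7)),np.sin(np.radians(-3.7)),0]); pa=(x-[0,0,1])/2**.5
    tip=np.array([.5321,-.3228,.195]); s,p,R=st(); off=np.array([.076,dy,.0185])
    e=p+R.apply(off)-tip; a=e@pa; r=e-a*pa; print("eye along",a.round(4),"off-axis x,z,y",(r@[.707,0,.707]).round(4),r[1].round(4),s["ee_rot"])
    R2=down(-3.7)*Ro.from_euler("y",tilt,degrees=True)
    for d in ds: delta(tip+d*pa-R2.apply(off),R2)
E
python3 -c "
from h import *
peg(39,(-.01,.01,.035))"
```

```text
eye along -0.0241 off-axis x,z,y -0.0065 0.0003 [-179.91180651  -39.30418192   -3.52835008]
t 8.6 shift [ 0.2   -0.004  0.324] turn [-0.0022 -0.0034  0.0015] q [ 82.5  17.9 -41.2 128.8 -62.5  15.5  10.3]
t 8.6 shift [ 0.25  -0.002  0.822] turn [-0.0022 -0.0034  0.0015] q [ 82.5  17.9 -41.2 128.8 -62.5  15.5  10.3]
t 8.6 shift [0.312 0.    1.444] turn [-0.0022 -0.0034  0.0015] q [ 82.5  17.9 -41.2 128.8 -62.5  15.5  10.3]
```

```bash
python3 -m handwheel '[[0.1,0,0.15,0,0,0,0],[0.1,0,0.15,0,0,0,0],[0.02,0,0.2,0,0,0,0],[0.02,0,0.2,0,0,0,0]]'; python3 -c "
from h import *
peg(39,(.01,.035))"
```

```text
time_s: 9.0
tcp_pos: [0.4661, -0.3173, 0.1578]
ee_rot: [-179.8, -39.4, -3.6]
contact_force: [-0.1, -0.4, -0.4]
width: 0.161
finger_force: 68.8
eye along 0.0054 off-axis x,z,y 0.0007 0.0005 [-179.81630784  -39.39065631   -3.55845336]
t 9.0 shift [-0.003  0.007  0.104] turn [-0.003  -0.0043  0.0012] q [ 78.9  21.8 -40.6 127.  -64.7  11.8  12. ]
t 9.0 shift [0.059 0.01  0.726] turn [-0.003  -0.0043  0.0012] q [ 78.9  21.8 -40.6 127.  -64.7  11.8  12. ]
```

```bash
python3 -c "
from h import *
peg(35,(.015,)); peg(30,(.025,.035))"
```

```text
eye along 0.0054 off-axis x,z,y 0.0007 0.0005 [-179.81630784  -39.39065631   -3.55845336]
t 9.0 shift [0.047 0.007 0.098] turn [-0.003  -0.0488  0.0013] q [ 78.9  21.8 -40.6 127.  -64.7  11.8  12. ]
eye along 0.0054 off-axis x,z,y 0.0007 0.0005 [-179.81630784  -39.39065631   -3.55845336]
t 9.0 shift [0.132 0.008 0.187] turn [-0.0029 -0.1043  0.0015] q [ 78.9  21.8 -40.6 127.  -64.7  11.8  12. ]
t 9.0 shift [0.156 0.009 0.436] turn [-0.0029 -0.1043  0.0015] q [ 78.9  21.8 -40.6 127.  -64.7  11.8  12. ]
```

```bash
python3 -m handwheel '[[0.03,0,0.06,0,-0.021,0,0],[0.03,0,0.09,0,-0.021,0,0],[0.03,0,0.09,0,-0.021,0,0],[0.03,0,0.1,0,-0.021,0,0],[0.03,0,0.1,0,-0.021,0,0],[0,0,0,0,0,0,0]]'; python3 -c "
from h import *
peg(30,(.035,))"
```

```text
time_s: 9.6
tcp_pos: [0.4819, -0.3174, 0.1469]
ee_rot: [-179.8, -29.9, -3.4]
contact_force: [0.3, -0.2, -1.3]
width: 0.161
finger_force: 68.7
eye along 0.0359 off-axis x,z,y -0.001 0.0016 [-179.83595633  -29.91589617   -3.40326775]
t 9.6 shift [ 0.02   0.028 -0.027] turn [-0.0035  0.0009  0.0029] q [ 51.5  19.4 -14.7 121.8 -40.4  18.8 -18.5]
```

```bash
python3 -m handwheel '[[0,0,0,0,0,0,80],[0,0,0,0,0,0,80],[0,0,0,0,0,0,80],[0,0,0,0,0,0,80],[0,0,-0.2,0,0,0,80],[0,0,-0.6,0,0,0,80],[0,0,-1,0,0,0,80],[0,0,-1,0,0,0,80]]'
python3 - <<'E'
from h import *
tip=np.array([.5321,-.3228,.195]); ims=[]
for n in("side","top"):
    c=env.capture(n); u=proj(c,tip).astype(int)
    ims.append(cv2.resize(cv2.cvtColor(c["color"],cv2.COLOR_RGB2BGR)[u[1]-36:u[1]+64,u[0]-50:u[0]+50],None,fx=4,fy=4,interpolation=cv2.INTER_CUBIC))
cv2.imwrite("pics/hang.png",np.hstack(ims)); print(env.get_state()["joint_positions"])
E
```

```text
time_s: 10.4
tcp_pos: [0.4235, -0.3147, 0.2454]
ee_rot: [-179.8, -29.9, -3.6]
contact_force: [0.5, -0.3, 0.2]
width: 0.8
finger_force: 0.0
[ 52.93326698   5.11154515  -9.78700659 122.78299641 -34.29414973
  32.87820917 -24.21631167]
```

View pics/hang.png

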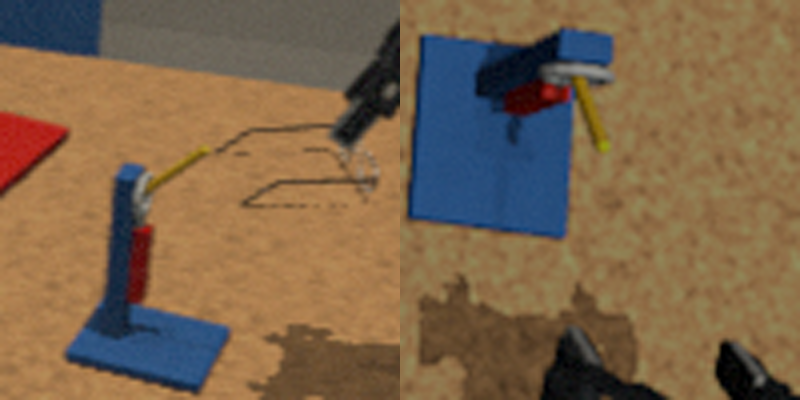

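```bash
python3 -m handwheel '[[0,0,-0.3,0,-0.083,0,80],[0,0,0,0,-0.083,0,80],[0,0,0,0,-0.083,0,80],[0,0,0,0,-0.083,0,80],[0,0,0,0,0,-0.092,80],[0,0,0,0,0,-0.092,80],[0,0,0,0,0,-0.092,80],[0,0,0,0,0,0,80]]'
python3 -c "
from h import *
delta([.5193,.2883,.15],down(21.7))"
```

```text
time_s: 11.3
tcp_pos: [0.4203, -0.3137, 0.2526]
ee_rot: [179.7, -1.5, 21.7]
contact_force: [0.2, 0.7, -0.8]
width: 0.803
finger_force: 0.0
t 11.3 shift [  7.801 -13.076   2.708] turn [ 0.0031 -0.0167  0.0004] q [ 43.7  13.2 -11.2 106.8   1.7  59.1 -36.4]
```

```bash
python3 -m handwheel '[[0.557,-0.934,0,0,-0.0167,0,80],[0.557,-0.934,0,0,0,0,80],[0.557,-0.934,0,0,0,0,80],[0.557,-0.934,0,0,0,0,80],[0.557,-0.934,0,0,0,0,80],[0.557,-0.934,0,0,0,0,80],[0.557,-0.934,0,0,0,0,80],[0.557,-0.934,0,0,0,0,80]]' && python3 -m handwheel '[[0.557,-0.934,0.2,0,0,0,80],[0.557,-0.934,0.4,0,0,0,80],[0.557,-0.934,0.4,0,0,0,80],[0.557,-0.934,0.4,0,0,0,80],[0.557,-0.934,0.4,0,0,0,80],[0.557,-0.934,0.4,0,0,0,80]]'
python3 -c "
from h import *
delta([.5193,.2883,.0435],down(21.7))"
```

```text
time_s: 12.1
tcp_pos: [0.4762, 0.0314, 0.252]
ee_rot: [179.7, -0.0, 21.2]
contact_force: [0.6, -0.2, 0.7]
width: 0.8
finger_force: 0.0
time_s: 12.7
tcp_pos: [0.5185, 0.2884, 0.1619]
ee_rot: [179.7, -0.0, 21.2]
contact_force: [0.8, -0.2, 1.4]
width: 0.8
finger_force: 0.0
t 12.7 shift [ 0.016 -0.006  2.959] turn [ 0.0034 -0.0001 -0.0051] q [  -9.6   29.   -29.6  100.7   17.4   54.9 -115. ]
```

```bash
python3 -m handwheel '[[0,0,0.7,0.0034,0,-0.005,70],[0,0,0.7,0,0,0,60],[0,0,0.6,0,0,0,60],[0,0,0.4,0,0,0,60],[0,0,0,0,0,0,60],[0,0,0,0,0,0,60]]'
python3 -c "
from h import *
delta([.5193,.2883,.0435],down(21.7))"
```

```text
time_s: 13.3
tcp_pos: [0.5188, 0.2871, 0.0673]
ee_rot: [-180.0, -0.0, 21.9]
contact_force: [-0.8, -0.3, 0.6]
width: 0.6
finger_force: 0.0
t 13.3 shift [ 0.022 -0.023  0.595] turn [-0.0002 -0.0003  0.0026] q [ -11.7   36.3  -26.6  103.7   22.    45.1 -117.7]
```

Descend, centre and grip.

```bash
python3 -m handwheel '[[0.02,-0.02,0.3,0,0,0,60],[0,0,0.25,0,0,0,60],[0,0,0.03,0,0,0,60],[0,0,0,0,0,0,0],[0,0,0,0,0,0,0],[0,0,0,0,0,0,0],[0,0,0,0,0,0,0],[0,0,0,0,0,0,0]]' 80 && python3 -m handwheel '[[0,0,-0.3,0,0,0,0],[0,0,-0.5,0,0,0,0],[0,0,-0.5,0,0,0,0],[0,0,-0.5,0,0,0,0],[0,0,0,0,0,0,0]]'
python3 -c "
from h import *
c=np.cos(-.487);s=np.sin(-.487);
o=np.array([.673,.017]); ctr=o+[-.028*c+.028*s,-.028*s-.028*c]; away=o+[-.058*c+.058*s,-.058*s-.058*c]
print(ctr,away)
delta([*away,.1],down(-27.9))"
```

```text
time_s: 14.1
tcp_pos: [0.5192, 0.2881, 0.0439]
ee_rot: [-180.0, -0.1, 22.0]
contact_force: [-0.1, -0.9, 5.7]
width: 0.263
finger_force: 79.3
time_s: 14.6
tcp_pos: [0.52, 0.2887, 0.1184]
ee_rot: [-180.0, -0.2, 22.0]
contact_force: [-0.5, 1.5, -2.7]
width: 0.264
finger_force: 78.6
[0.63515191 0.00535861] [ 0.59460038 -0.00711431]
t 14.6 shift [-1.045  7.555  0.451] turn [-0.0015 -0.0022  0.5547] q [ -10.3   32.3  -28.6  102.3   19.5   50.1 -115.7]
```

```bash
python3 -m handwheel '[[0,0,0,0,0,0.0925,0],[0,0,0,0,0,0.0925,0],[0,0,0,0,0,0.0925,0],[0,0,0,0,0,0.0925,0],[0,0,0,0,0,0.0925,0],[0,0,0,0,0,0.0925,0],[0,0,0,0,0,0,0]]'
python3 -c "
from h import *
delta([.5946,-.0071,.11],down(-27.9))"
```

```text
time_s: 15.3
tcp_pos: [0.5186, 0.2879, 0.115]
ee_rot: [180.0, 0.0, -28.1]
contact_force: [0.5, -0.2, -2.2]
width: 0.264
finger_force: 78.5
t 15.3 shift [5.147 5.614 0.126] turn [ 0.0003  0.0002 -0.0018] q [ -19.1   30.6  -16.9  102.7   11.4   48.3 -159.4]
```

```bash
python3 -m handwheel '[[0.643,0.7,0,0,0,0,0],[0.643,0.7,0,0,0,0,0],[0.643,0.7,0,0,0,0,0],[0.643,0.7,0,0,0,0,0],[0.643,0.7,0,0,0,0,0],[0.643,0.7,0,0,0,0,0],[0.643,0.7,0,0,0,0,0],[0.643,0.7,0,0,0,0,0]]' && python3 -m handwheel '[[0,0,0,0,0,0,0]]'
python3 - <<'E'
from h import *
import pickle
s,p,R=st(); delta([.5946,-.0071,.058],down(-27.9))
t,sd=env.capture("top"),env.capture("side"); o=pickle.load(open("pose.pkl","rb"))
k=6;c=sd;u=proj(c,[p[0],p[1],.06]).astype(int)
im=cv2.resize(cv2.cvtColor(c["color"],cv2.COLOR_RGB2BGR)[u[1]-45:u[1]+45,u[0]-60:u[0]+60],None,fx=k,fy=k,interpolation=cv2.INTER_CUBIC)
q=lambda w:(proj(c,w)-u+[60.5,45.5])*k
yaw=np.radians(s["ee_rot"][2])
for P in MODEL["block"]+[]:
    cv2.polylines(im,[cv2.convexHull(np.array([q(w) for w in world(P,[p[0],p[1],yaw],p[2]-.0435)]).astype(np.int32))],True,(0,255,0),1)
for P in MODEL["fence"]: cv2.polylines(im,[cv2.convexHull(np.array([q(w) for w in world(P,o["fence"],.012)]).astype(np.int32))],True,(255,0,255),1)
cv2.imwrite("pics/over.png",im)
E
```

```text
time_s: 16.1
tcp_pos: [0.5958, -0.0079, 0.115]
ee_rot: [-180.0, 0.0, -27.6]
contact_force: [1.2, -0.7, -2.7]
width: 0.267
finger_force: 78.8
time_s: 16.2
tcp_pos: [0.5964, -0.0126, 0.1148]
ee_rot: [179.9, -0.0, -28.0]
contact_force: [-0.3, 0.3, -2.4]
width: 0.264
finger_force: 78.9
t 16.2 shift [-0.106 -0.104  1.42 ] turn [ 0.0013 -0.0004 -0.0016] q [   8.9   30.6  -14.   102.3    9.7   48.2 -127.7]
```

View pics/over.png

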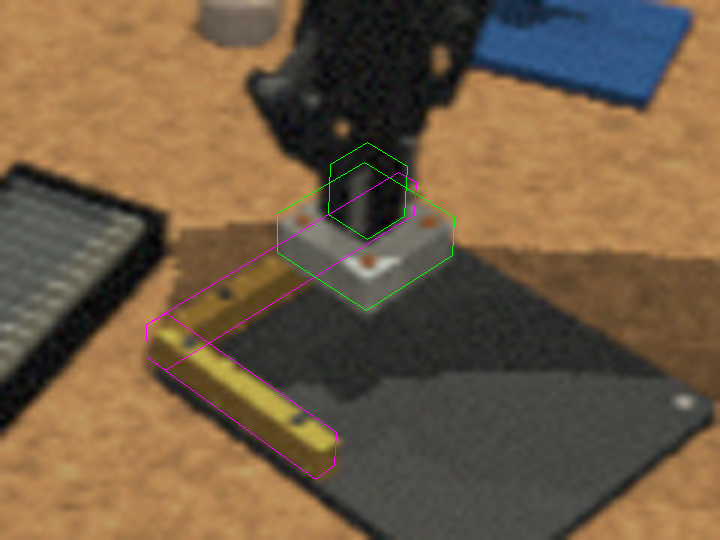

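```bash
python3 -m handwheel '[[-0.1,-0.1,0.3,0,0,0,0],[0,0,0.4,0,0,0,0],[0,0,0.4,0,0,0,0],[0,0,0.2,0,0,0,0],[0,0,0,0,0,0,0],[0,0,0,0,0,0,0]]'
python3 -c "
from h import *
delta([.6352,.0054,.0559],down(-27.9))"
```

```text
time_s: 16.9
tcp_pos: [0.5943, -0.0008, 0.0632]
ee_rot: [-180.0, 0.0, -27.9]
contact_force: [0.5, 0.4, -3.7]
width: 0.262
finger_force: 78.9
t 16.9 shift [ 0.832 -0.616  0.181] turn [-0.0001  0.0003 -0.0001] q [   7.2   34.7  -13.2  103.9   11.    42.7 -129.8]
```

```bash
python3 -m handwheel '[[0,0,0.08,0,0,0,0],[0,0,0.06,0,0,0,0],[0,0,0.03,0,0,0,0],[0,0,0.02,0,0,0,0],[0,0,0,0,0,0,0]]'; python3 -c "
from h import *
delta([.6352,.0054,.0559],down(-27.9))"
```

```text
time_s: 17.4
tcp_pos: [0.5944, -0.0009, 0.0559]
ee_rot: [-180.0, -0.0, -27.9]
contact_force: [-0.1, -0.4, -0.0]
width: 0.264
finger_force: 79.1
t 17.4 shift [ 0.828 -0.617  0.   ] turn [-0.0003 -0.0001 -0.0003] q [   7.1   35.3  -13.1  104.    11.3   41.9 -129.9]
```

```bash
python3 -m handwheel '[[0.2,-0.12,0,0,0,0,0],[0.2,-0.12,0,0,0,0,0],[0.2,-0.12,0,0,0,0,0],[0.1,-0.12,0,0,0,0,0],[0,0,0,0,0,0,0],[0,0,0,0,0,0,0]]'; python3 -c "
from h import *
delta([.6352,.0054,.0559],down(-27.9))"
```

```text
time_s: 18.0
tcp_pos: [0.6286, 0.0032, 0.0559]
ee_rot: [-179.9, -0.0, -27.9]
contact_force: [1.0, 0.5, 4.4]
width: 0.265
finger_force: 80.0
t 18.0 shift [ 0.121 -0.125  0.   ] turn [-0.0007 -0.0004 -0.0001] q [   6.4   38.   -12.9   98.8   11.3   44.4 -129.8]
```

```bash
for i in 1 2 3; do python3 -m handwheel '[[0.025,-0.025,0,0,0,0,0],[0.015,-0.015,0,0,0,0,0],[0,0,0,0,0,0,0]]' | sed -n '1,4p'; done; python3 -c "
from h import *
s,p,R=st();print(R.inv().apply(s['contact_force']))
delta([.6352,.0054,.0559],down(-27.9))"
```

```text
time_s: 18.3
tcp_pos: [0.6302, 0.0036, 0.0559]
ee_rot: [-180.0, -0.0, -27.9]
contact_force: [0.3, -1.3, 6.2]
time_s: 18.6
tcp_pos: [0.6314, 0.0043, 0.0559]
ee_rot: [180.0, 0.1, -27.9]
contact_force: [-8.7, -0.0, 13.3]
time_s: 18.9
tcp_pos: [0.6321, 0.0055, 0.0559]
ee_rot: [179.9, 0.3, -27.9]
contact_force: [-22.3, 1.2, 25.9]
[-20.38800053   9.41197009 -25.82534442]
t 18.9 shift [ 0.069 -0.035 -0.001] turn [ 0.0013  0.0029 -0.0002] q [   6.2   38.4  -12.9   98.    11.3   45.1 -129.9]
```

```bash
for i in 1 2; do python3 -m handwheel '[[0,-0.03,-0.01,0,0,0,0],[0,0,0,0,0,0,0],[0,0,0,0,0,0,0]]' | sed -n '1,4p'; python3 -c "
from h import *
s,p,R=st();print(R.inv().apply(s['contact_force']))
delta([.6352,.0054,.0559],down(-27.9))"; done
```

```text
time_s: 19.2
tcp_pos: [0.6327, 0.0066, 0.0559]
ee_rot: [179.9, 0.3, -27.9]
contact_force: [-18.4, 2.9, 17.2]
[-17.65584582   6.1098599  -17.09480271]
t 19.2 shift [ 0.068 -0.002  0.001] turn [ 0.0011  0.0028 -0.0001] q [   6.1   38.5  -12.9   97.9   11.2   45.1 -130. ]
time_s: 19.5
tcp_pos: [0.6331, 0.0072, 0.056]
ee_rot: [179.9, 0.3, -27.9]
contact_force: [-17.6, -0.4, 14.0]
[-15.44920907   8.68630921 -13.88124183]
t 19.5 shift [0.067 0.016 0.002] turn [ 0.0015  0.003  -0.0003] q [   6.    38.5  -12.9   97.8   11.3   45.2 -130.1]
```

```bash
for i in 1 2; do python3 -m handwheel '[[0,-0.03,-0.005,0,0,0,0],[0,0,0,0,0,0,0],[0,0,0,0,0,0,0]]' | sed -n '1,4p'; python3 -c "
from h import *
s,p,R=st();print(R.inv().apply(s['contact_force']))
delta([.6352,.0054,.0559],down(-27.9))"; done
```

```text
time_s: 19.8
tcp_pos: [0.6332, 0.0073, 0.056]
ee_rot: [179.8, 0.3, -28.0]
contact_force: [-20.6, -4.0, 15.9]
[-16.39249279  13.20443538 -15.7564891 ]
t 19.8 shift [0.067 0.018 0.003] turn [ 0.0025  0.0034 -0.0007] q [   5.9   38.5  -12.8   97.8   11.3   45.3 -130.2]
time_s: 20.1
tcp_pos: [0.6332, 0.0074, 0.0561]
ee_rot: [179.7, 0.3, -28.0]
contact_force: [-23.4, -8.2, 17.1]
[-16.9482606   18.33112816 -16.93758134]
t 20.1 shift [0.067 0.02  0.004] turn [ 0.0035  0.0037 -0.0011] q [   5.9   38.6  -12.8   97.7   11.3   45.4 -130.3]
```

Run:
```python
from h import *
s,p,R=st(); ims=[]
for n,w,k in(("side",[p[0],p[1],.03],10),("side",[.56,-.32,.12],10)):
    c=env.capture(n); u=proj(c,w).astype(int)
    im=cv2.resize(cv2.cvtColor(c["color"],cv2.COLOR_RGB2BGR)[u[1]-28:u[1]+28,u[0]-20:u[0]+20],None,fx=k,fy=k,interpolation=cv2.INTER_CUBIC); ims.append(im)
cv2.imwrite("pics/fin.png",np.hstack(ims))
s=env.get_state();print(s["time_s"],s["contact_force"],s["finger_force"],p)
```

```text
20.2 [-24.1115734   -8.08529014  17.38731795] 81.53513073921204 [0.6332239  0.00735185 0.05606171]
```

View pics/fin.png

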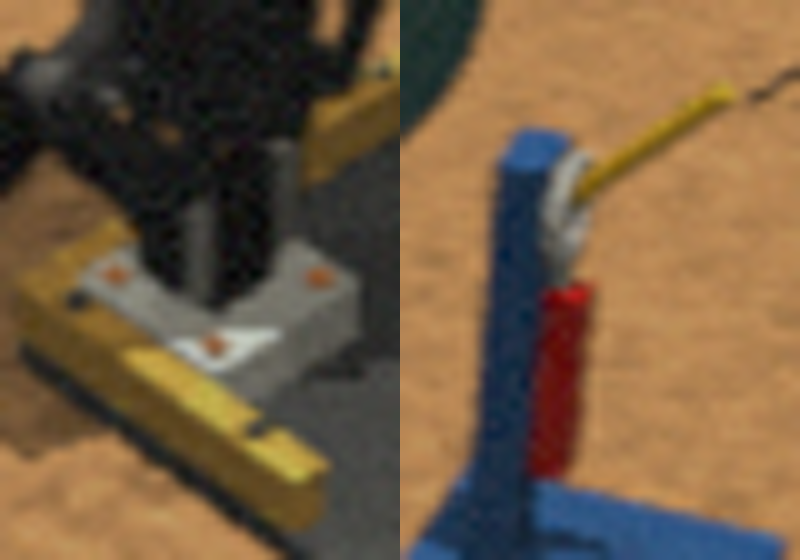

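```bash
python3 -c "
from cell import env
print(env.job_done()); s=env.get_state(); print(s['time_s'],s['contact_force'],s['finger_force'])"
```

```text
the job is handed in; nothing more can be done
None
the job is handed in; nothing more can be done
```

I handed the job in at about 20 s of the 61 s. The key hangs by its eye on the peg, let go. The gripper is holding the block in the corner with about 17–18 N against each fence. The stain bottle, sample jar and slide box were left alone. The final picture shows the key hanging and the block seated, but the judge's verdict was not returned.

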